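Clamp a glass blank in the tilted grinding rest

ROBOT

A 6-joint arm with a two-finger parallel gripper is mounted at the origin on the work surface. World frame = base frame: x ahead of the robot, y to its left, z up, the work surface at z = 0. Lengths are in m, angles in rad, forces in N, time in s.
With the tool pointing down it reaches from about 0.3 to 0.775 m from the base axis. Payload 14.6 kg.
Tool frame: the origin (TCP) lies at the very end of the fingers, on their centre line; the grasp point (between the pads) lies 19 mm behind it; z points along the fingers, y is the line along which they close (so a half turn about z gives the same grasp; the last joint's range is limited). The gripper opens to 94 mm and grips with 3 to 60 N. Pads are 16 mm wide; open, the fingers measure 119 mm over their backs; the gripper's body (75 mm by 177 mm) begins 78 mm behind the grasp point.
Start: joints at [1.236, 0.3, 1.521, -0, 1.321, -0.067], TCP at [0.146, 0.53, 0.205] pointing down, gripper open.
Joint ranges: [-3.03, 3.03], [-0.79, 2.21], [0.23, 2.52], [-1.04, 4.18], [0, 3.07], [-2.55, 2.55]. Speed limits (rad/s): [2.22, 2.22, 2.57, 3.14, 3.14, 3.14].

INTERFACE

Orientations are given as [roll, pitch, yaw] about the fixed x, y, z axes, in that order (R = Rz(yaw) Ry(pitch) Rx(roll)).
In Python, from station import ctrl gives the robot as it stands.
- The arm moves only by the tool move_arm, never from a script. Its argument "increments" is a list of rows, each a list of 7 numbers: the opening, from 0 (shut) to 1 (fully open), then the shift along the tool's x, y, z in units of 50 mm (1.0 is 50 mm), then the turn, a rotation vector about the tool's x, y, z in rad. In form: [[claw, tx, ty, tz, rx, ry, rz], ...]. A call has 1 to 20 rows; each row shifts and turns the commanded pose from where the row before left it, along the tool's axes as they then stand; what a row does not reach is not made up. A row lasts 1/10 s, in which the tool goes at most 50 mm and 8.59 degrees, less where a joint would pass 70% of its speed; a pose out of reach is approached as far as the arm can. A call is refused whole if a number of a shift passes 1 or a number of a turn 0.15, either way. A call with a gripper value outside its range is refused whole. The fingers move at their own pace and stop on an object; "force" is the grip in N (left out, the last holds). Time passes only in rows, so rows that do not move let the fingers close. It gives the time, the measured TCP pose, the force, the opening and the grip force at its end, in the units of the state.
- ctrl.get_obs(): the state, without advancing time (a new reading comes with each control period).
- ctrl.camera(name): name is "scene" or "top"; returns a dict with "color" (384x512x3 uint8, blue, green, red), "K" (3x3 intrinsics, pixels), "distortion" ([k1, k2, p1, p2, k3] as OpenCV has them; the pictures are not rectified), "pose" (4x4, takes a point from camera to world coordinates). Camera axes: x right, y down, z forward; pixel columns grow to the right and rows downward; lengths in m; the calibration is good to about 2 mm. A picture is of the moment at which its call begins. There is no depth.
- ctrl.hand_in(): hands the job in; it is judged then, once.
Trained networks look in a picture, given as the dict that the camera call returned (one of the last four; its "shot" number tells which), for a name from the list of things; names that differ only in an ending like _2 or _b are one class to them, and where a whole thing is asked for, a point or a joint stands for the part that bears it (a point fixed in the world has none). Each returns a list of dicts, best first, with "conf" (0 to 1); they miss things now and then, are a little off and sometimes report something else, mostly with a low value. They report only what shows in the picture. A call takes as long as a camera call. They do not tell look-alikes from the thing itself.
- ctrl.cut_out(name, picture): "mask" (384x512 bool, what is visible of it) and "centre" ([row, column] in pixels, amid what is visible of it).
The state is a dict: "time_s": time; "qpos": joint angles; "joint_vel": joint speeds; "tau": joint torques, N m; "ee_pos": TCP position; "eef_rot": TCP orientation; "force": force on the tool from outside, world axes, zero at the start; "moment": the same for the moment, N m; "grip_width": finger opening in m; "grip_force": force on a finger pad.
Only numpy, scipy, OpenCV 4.12 (cv2) and the standard library are available. Lean on these libraries where they do the work, as an engineer would, in place of code of your own. Each camera call takes 0.05 s, during which the arm holds its last target. There are 200 camera calls.

TASK

Lay the green glass blank gently in the tilted grinding rest, home against its two lower pins and its end pin, and let go of it. Then swing the clamp arm in over the glass to its stop and screw the knurled knob down clockwise until it stops tight, so that the foot holds the blank there. Leave the amber blank and the other things on the bench where they are.

Things in the scene. Friction and masses are not known exactly. Their poses are not given: they have to be found in the camera images.
- blank_green_center (a point): Centre (half-way up) of the GREEN glass blank to be clamped: a loose flat plate 140 (x) x 56 (y) x 10 mm (z), 0.16 to 0.24 kg. At the start it lies flat across two wooden bearers, its centre 30 mm above the table, its neighbour's centre 110 mm away; which of the two is nearer the rest varies. Grip it across its 56 mm width at the middle.
- blank_green: The same green blank; origin at the centre of its underside, axes as above.
- blank_amber_center (a point): Centre of the AMBER glass blank, 140 x 56 x 10 mm like the green one, lying on the same bearers. Bystander.
- bearers: Two wooden battens 26 mm wide, 205 mm long, 25 mm high, fixed on the table, running along its y at x = -46 and +46 mm, bare table between them (66 mm). Origin on the table midway. The blanks lie across them, lengths along x, near y = -55 and +55 mm.
- jig: Aluminium grinding rest, fixed: base plate 190 x 245 x 12 mm, origin on the table; its bed slopes 30 degrees, low side at -x, high side at its back, +x. Behind the bed a blue coolant pipe rises at x 102, y 30 mm to 205 mm above the table and bends forward to an orange nozzle at x 52, y 14, z 164 mm: come to the bed along its slanting normal.
- seat (a point): Centre of the seat, 85 mm above the table, in the plane of the tops of two support bars. x up the slope, y level along the seat, z normal to the bed (30 degrees from vertical, leaning to the jig's -x). Home, the blank's centre is at (0, 0, 5 mm), its length along y. Bars: 20 mm wide, 30 mm high, centred at y -48 and +48, from x -42 to +22 mm, 76 mm clear between them for fingers.
- lower_pin (a point): Foot of the lower pin at seat x -33, y +48 mm; its twin is at y -48 mm. Steel, 10 mm thick, 8 mm above the bar tops; the blank's lower long edge rests against both. Glass drags on the rubber-faced bars: it may not slide down to the pins by itself.
- end_pin (a point): Foot of the end pin at seat x 0, y +75 mm, 10 mm thick, 8 mm above the bar tops; the blank's +y end (seat frame) rests against it.
- clamp_arm (a joint): Swing of the clamp arm about the stud (rad): 0 = in over the glass, at its stop, pointing to seat +y, the foot at seat (0, -48 mm); grows as it swings out, anticlockwise seen from above the bed, to 2.0; at 1.57 it points straight down the slope (seat -x). At the start it is out, at 1.1 to 1.75. It stays where left; about 1 N at the ball moves it.
- ball_grip (a point): Centre of the black ball grip, 24 mm across, on a stem at the end of the clamp arm, 72 mm from the stud's axis and 58 mm above the bar tops (less the knob's travel). The arm below is a steel bar 24 mm wide, 8 mm thick, its top 27 mm below the ball's centre. With the knob at 0 the foot under the arm clears the top of the blank by 3 mm.
- knob_grip (a point): Half-way up the head of the black knurled round knob (orange line on top), on the axis of the stud at seat (0, -108 mm), 59 mm above the bar tops less its travel. Head 34 mm across, 20 mm high; below it a hub 18 mm across and 18 mm high stands on the clamp arm. z is the stud's axis, normal to the bed.
- knob (a joint): Turn of the knurled knob (rad): grows clockwise seen from above the bed and goes down 1 mm per rad, taking the clamp arm and foot down with it. It stops dead, tight, at 4.2; it starts between 0 and 0.8 and needs about 0.07 N m. The foot meets the glass near 3.0; its spring then presses with about 6 N when tight. The knob stays where it is left.
- foot: The sprung rubber foot under the clamp arm, 18 mm across, 60 mm from the stud's axis; origin at the centre of its lower face.
- spray: Spray bottle, 60 mm across, 181 mm high, orange trigger head reaching 52 mm to its own -x; origin at the centre of its underside; stands between the bearers and the rest. Bystander.
- spanner: Steel spanner 150 mm long, flat on the table between the bearers and the rest, towards the robot. Bystander.
- handpad: Yellow abrasive hand pad, 55 x 90 x 24 mm, lying on the robot's side of the bearers. Bystander.
- calliper: Digital calliper, 200 x 70 x 13 mm, flat on the table to the right of the rest. Bystander.
Things that resemble listed ones, but are neither listed nor needed, are in the scene too. Leave any blue or pink look-alike of the blank_green alone.

How it is judged:
By the outcome, as a careful person would: the job done as asked, in the order asked, and still so for the second after the job is handed in, with the robot touching nothing.
It also fails if it takes over 72 s, if anything falls off the work surface, if the arm or the gripper's body presses on something with over 40 N, if the wrist force passes 120 N, or if a joint passes its speed limit or range.

## Working session

There is one attempt and no reset: what is moved stays moved. The work goes in short steps, Python scripts to look and compute and a tool call to move; the robot and the scene stay as the last step left them, time stands still between calls to the robot, and variables do not carry over. Pictures are saved under pics/ and viewed, at most 10 in all, crops included, and the job is handed in when it is done.

Besides the shell and the picture viewer there is one more tool, called as a command line: name --pt "numbers of a row" for each row, then --argument value for the rest. move_arm: Moves the arm, as the interface text tells. Its arguments: {"type":"object","properties":{"increments":{"type":"array","items":{"type":"array","items":{"type":"number"}}},"force":{"type":"number"}},"required":["increments"]}

```bash
ls; mkdir -p pics; python3 - <<'E'
from station import ctrl
import cv2,numpy as np
o=ctrl.get_obs();print(o)
for n in("scene","top"):
    p=ctrl.camera(n);cv2.imwrite(f"pics/{n}0.png",p["color"])
    print(n,p["K"].round(1).tolist(),np.round(p["distortion"],3),p["pose"].round(3).tolist())
    for t in("blank_green","blank_amber","bearers","jig","ball_grip","knob_grip","lower_pin","end_pin","spray","foot","seat"):
        try:
            print(t,[(round(d["conf"],2),np.round(d["centre"],1).tolist(),int(d["mask"].sum())) for d in ctrl.cut_out(t,p)])
        except Exception as e: print(t,e)
E
```

```text
pics
{'time_s': 0.0, 'qpos': array([ 1.23639336e+00,  3.00466331e-01,  1.52159427e+00,  1.93349021e-05,
        1.32072150e+00, -6.65898912e-02]), 'joint_vel': array([-0.00079321,  0.00065739, -0.00129524,  0.00378159,  0.00015058,
        0.00095045]), 'tau': array([-3.80576123e-03, -5.31789351e+01, -3.52742457e+01,  7.06650387e-02,
        2.43756064e-02, -1.08206891e-04]), 'ee_pos': array([0.14544511, 0.53013609, 0.20488337]), 'eef_rot': array([-3.14040708e+00, -9.78332827e-05,  2.87377472e+00]), 'force': array([ 0.10071304, -0.21939044, -0.13435271]), 'moment': array([-0.00878678, -0.03761795, -0.01360769]), 'grip_force': 0.0, 'grip_width': 0.09377771318462036}
scene [[379.2, 0.0, 254.7], [0.0, 379.2, 193.0], [0.0, 0.0, 1.0]] [-0.076  0.     0.     0.     0.   ] [[-0.832, 0.405, -0.378, 0.872], [0.554, 0.627, -0.548, 0.634], [0.015, -0.665, -0.746, 0.94], [0.0, 0.0, 0.0, 1.0]]
blank_green [(0.75, [236.4, 365.5], 842), (0.61, [274.0, 292.3], 987)]
blank_amber it knows: ball_grip, bearers, blank_amber_center, blank_green, blank_green_center, calliper, clamp_arm, end_pin, foot, hand
[... 746 characters left out ...]
 [254.5, 191.6], 642), (0.72, [180.9, 185.8], 606), (0.42, [126.2, 243.2], 437)]
blank_amber it knows: ball_grip, bearers, blank_amber_center, blank_green, blank_green_center, calliper, clamp_arm, end_pin, foot, handpad, jig, knob, knob_grip, lower_pin, seat, spanner, spray
bearers [(0.57, [191.2, 175.6], 438)]
jig [(0.9, [153.8, 300.0], 3850)]
ball_grip [(0.71, [169.0, 283.8], 136)]
knob_grip [(0.58, [170.4, 281.0], 138), (0.19, [156.6, 302.4], 2167)]
lower_pin [(0.81, [153.8, 302.7], 2184)]
end_pin [(0.58, [153.9, 304.2], 2121), (0.29, [169.0, 281.6], 148)]
spray [(0.78, [127.6, 243.2], 423)]
foot [(0.34, [197.3, 247.0], 201)]
seat [(0.7, [169.5, 280.0], 107), (0.68, [151.5, 302.7], 2076)]
```

```bash
python3 - <<'E'
import cv2
a=cv2.imread("pics/scene0.png");b=cv2.imread("pics/top0.png")
cv2.imwrite("pics/s1.png",cv2.resize(a[120:345,130:430],None,fx=2.66,fy=2.66,interpolation=cv2.INTER_CUBIC))
cv2.imwrite("pics/t1.png",cv2.resize(b[80:300,90:380],None,fx=2.7,fy=2.7,interpolation=cv2.INTER_CUBIC))
E
```

```text
(no output)
```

View pics/s1.png

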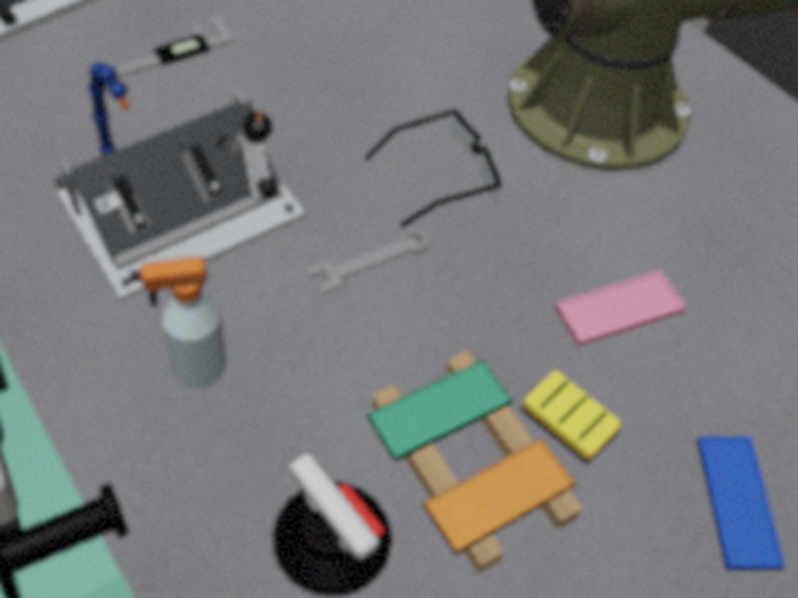

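View pics/t1.png

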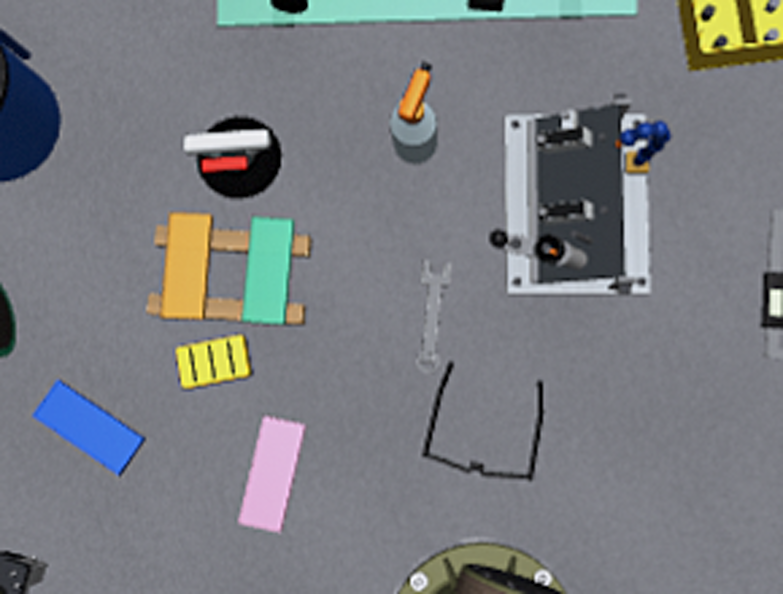

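The two views agree. Candidates in the top picture, as row, column:
- **Green blank:** (181, 188). It is the plate on the bearers nearer the rest, so I choose this one.
- **Amber blank:** (178, 159).
- **Blue look-alike:** (238, 122).
- **Pink look-alike:** (255, 191).

The rest is at about (154, 302). Its low side faces image left (+y world), and the clamp arm points down the slope.

Next I'll take close crops of the rest and compute the green blank's pose.

```bash
cat > h.py <<'E'
import cv2,numpy as np
from scipy.optimize import least_squares
from scipy.spatial.transform import Rotation as Ro
def proj(p,X):
    T=np.linalg.inv(p["pose"]);r,_=cv2.Rodrigues(T[:3,:3])
    return cv2.projectPoints(np.asarray(X,float).reshape(-1,1,3),r,T[:3,3],p["K"],p["distortion"])[0].reshape(-1,2)
def ray(p,uv):
    n=cv2.undistortPoints(np.asarray(uv,float).reshape(-1,1,2),p["K"],p["distortion"]).reshape(-1,2)
    d=np.c_[n,np.ones(len(n))]@p["pose"][:3,:3].T
    return p["pose"][:3,3],d
def onz(p,uv,z):
    o,d=ray(p,uv);return o+d*((z-o[2])/d[:,2])[:,None]
def green(img):
    h=cv2.cvtColor(img,cv2.COLOR_BGR2HSV);return cv2.inRange(h,(65,90,60),(90,255,255))
E
python3 - <<'E'
from station import ctrl
from h import *
import pickle
P={n:ctrl.camera(n) for n in("scene","top")};pickle.dump(P,open("P.pkl","wb"))
for n,p in P.items():
    m=green(p["color"]);k,l,s,c=cv2.connectedComponentsWithStats(m)
    for i in range(1,k):
        if 300<s[i,4]<4000:
            ct=cv2.findContours((l==i).astype('uint8'),0,2)[0][0]
            w=onz(p,ct.reshape(-1,2),.035)
            r=cv2.minAreaRect((w[:,:2]*1000).astype(np.float32));print(n,c[i].round(1),s[i,4],r, w[:,:2].mean(0))
t=P["top"]["color"];s=P["scene"]["color"]
cv2.imwrite("pics/tj.png",cv2.resize(t[108:196,262:342],None,fx=6.8,fy=6.8,interpolation=cv2.INTER_CUBIC))
cv2.imwrite("pics/sj.png",cv2.resize(s[135:235,145:250],None,fx=6,fy=6,interpolation=cv2.INTER_CUBIC))
E
```

```text
scene [46.3 12.8] 1727 ((704.4292602539062, -1690.798828125), (1162.27734375, 475.4853820800781), 82.80797576904297) [ 0.59600974 -1.59456291]
scene [223.5  15. ] 3869 ((-255.0968017578125, -1137.901123046875), (577.4117431640625, 1056.353515625), 58.219234466552734) [-0.24613217 -1.22197608]
scene [131.4  83.1] 427 ((515.7247314453125, -853.9007568359375), (466.8590087890625, 205.04547119140625), 41.87873077392578) [ 0.50170586 -0.85878549]
scene [106.4 251.9] 1560 ((889.8131713867188, -61.95481872558594), (241.74217224121094, 81.48141479492188), 82.23897552490234) [ 0.8812337  -0.04151284]
scene [294.5 273.4] 905 ((482.3623352050781, 270.5019226074219), (54.87688446044922, 138.2884979248047), 84.62712097167969) [0.48446769 0.27275822]
scene [100.4 334.5] 1610 ((979.6321411132812, 134.7621612548828), (290.4266357421875, 42.713417053222656), 85.79986572265625) [0.98185299 0.12609232]
scene [414.4 368.7] 659 ((409.2676696777344, 631.2896728515625), (113.10139465332031, 38.78788375854492), 10.052457809448242) [0.39632265 0.62658013]
top [231.1  56.7] 3042 ((930.9466552734375, 49.88517761230469), (213.18936157226562, 569.1874389648438), 2.1602895259857178) [0.95003246 0.05352369]
top [188.9 180. ] 623 ((481.7906494140625, 265.9237365722656), (56.78498458862305, 139.62353515625), 85.00178527832031) [0.48904009 0.2679168 ]
top [ 78.3 198.4] 334 ((425.44482421875, 646.542724609375), (119.76359558105469, 59.9251594543457), 26.78497314453125) [0.41556851 0.64083202]
```

View pics/tj.png

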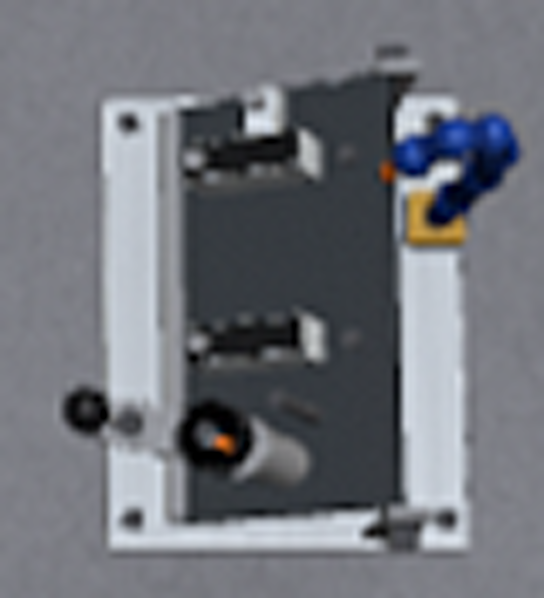

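View pics/sj.png

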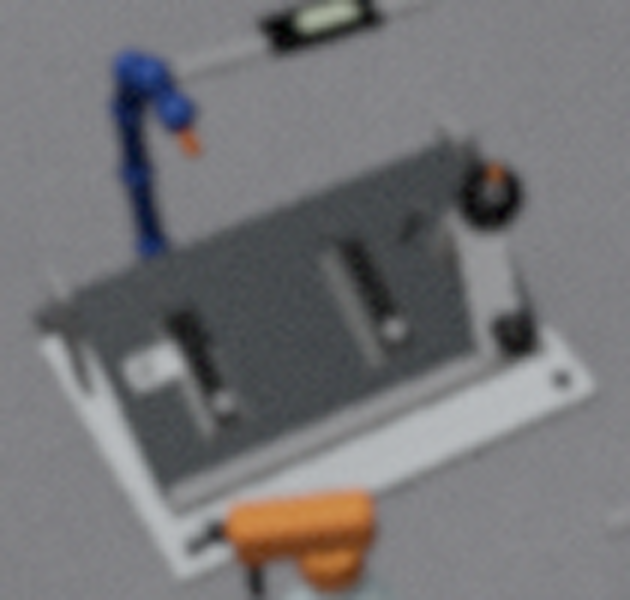

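The top crop shows the base corners at about (104,98), (108,548), (468,548) and (460,98). The lower pins are at (196,160) and (197,345), the knob at (213,436) and the ball at (87,409). In the scene crop the pins are at (222,402) and (395,328), the knob at (491,195) and the ball at (515,332). I'll fit one model to both views.

```bash
cat > fit.py <<'E'
from h import *
import pickle
from scipy.optimize import minimize
P=pickle.load(open("P.pkl","rb"))
S=Ro.from_euler("y",-30,degrees=True).as_matrix() # seat x up slope (c,0,s), z (-s,0,c)
def seatT(q):
    Rz=Ro.from_euler("z",q[2]).as_matrix()
    return Rz@S, np.r_[q[:2],0]+Rz@np.r_[q[3],0,.085]
def pts(q):
    Rz=Ro.from_euler("z",q[2]).as_matrix();R,o=seatT(q);a,t=q[4],q[5]
    J=lambda *v:np.r_[q[:2],0]+Rz@(np.array(v)/1000)
    T=lambda *v:o+R@(np.array(v)/1000)
    return {"c1":J(-95,122.5,12),"c2":J(-95,-122.5,12),"c3":J(95,-122.5,12),"c4":J(95,122.5,12),
    "p1":T(-33,48,5),"p2":T(-33,-48,5),"b1":T(22,48,0),"b2":T(22,-48,0),"k":T(0,-108,63-t*1e3),
    "ball":T(-72*np.sin(a),-108+72*np.cos(a),58-t*1e3),"noz":J(52,14,164)}
ob={"top":dict(c1=(104,98),c2=(108,548),c3=(468,548),c4=(460,98),p1=(196,160),p2=(197,345),b1=(298,148),b2=(301,334),k=(213,436),ball=(87,409),noz=(386,171)),
"scene":dict(c2=(595,385),c1=(183,578),p1=(222,402),p2=(395,328),b1=(185,318),b2=(350,245),k=(491,195),ball=(515,332),noz=(190,142))}
def res(q,full=0):
    X=pts(q);out=[];D={}
    for n,(sc,u0,v0) in dict(top=(6.8,262,108),scene=(6,145,135)).items():
        for k,c in ob[n].items():
            uv=np.array([u0,v0])+(np.array(c)+.5)/sc-.5
            e=proj(P[n],X[k])[0]-uv;out.extend(e);D[n,k]=e.round(2).tolist()
    return D if full else np.array(out)
f=least_squares(res,[.56,-.13,-1.57,0,1.5,.0003],loss="soft_l1",f_scale=.5)
q=f.x
if __name__=="__main__":
    print(q.round(4));[print(k,v) for k,v in res(q,1).items()]
    print({k:v.round(4).tolist() for k,v in pts(q).items() if k in("k","ball")},seatT(q)[1].round(4))
    ms={}
    for n,s in(("top",(188.9,180)),("scene",(273.4,294.5))):
        p=P[n];k,l,st,c=cv2.connectedComponentsWithStats(green(p["color"]))
        i=1+np.argmin(np.hypot(*(c[1:]-(s if n=="top" else (294.5,273.4))).T));ms[n]=(l==i)
    def cost(g):
        C=np.array([[x,y,z] for x in(-70,70) for y in(-28,28) for z in(25,35)])/1000
        W=C@Ro.from_euler("z",g[2]).as_matrix().T+[g[0],g[1],0];r=0
        for n,m in ms.items():
            u=proj(P[n],W);h=cv2.convexHull(((u+.5)*8).astype(np.float32)).round().astype(np.int32)
            im=np.zeros((3072,4096),np.uint8);cv2.fillConvexPoly(im,h,255)
            r+=np.abs(cv2.resize(im,(512,384),interpolation=cv2.INTER_AREA)/255.-m).sum()
        return r
    m=minimize(cost,[.482,.268,-.09],method="Nelder-Mead",options=dict(initial_simplex=[[.482,.268,-.09],[.486,.268,-.09],[.482,.272,-.09],[.482,.268,-.05]],xatol=1e-4,maxiter=80));print("green",m.x.round(4),m.fun)
E
python3 fit.py
```

```text
[ 0.5841 -0.1454 -1.5999 -0.0228  1.2579  0.0029]
('top', 'c1') [-0.1, -4.73]
('top', 'c2') [-0.26, -5.08]
('top', 'c3') [-0.17, -4.98]
('top', 'c4') [-0.75, -4.71]
('top', 'p1') [-0.62, 1.01]
('top', 'p2') [-0.46, 0.81]
('top', 'b1') [-0.28, 0.83]
('top', 'b2') [-0.24, 0.98]
('top', 'k') [-0.32, 1.3]
('top', 'ball') [0.01, 0.77]
('top', 'noz') [7.31, 1.47]
('scene', 'c2') [-5.26, 2.01]
('scene', 'c1') [-7.11, 2.04]
('scene', 'p1') [0.66, -0.51]
('scene', 'p2') [0.2, -0.42]
('scene', 'b1') [-1.09, -2.22]
('scene', 'b2') [-0.27, -1.75]
('scene', 'k') [0.18, -0.39]
('scene', 'ball') [-0.52, 0.09]
('scene', 'noz') [-2.27, -4.1]
{'k': [0.4777, -0.0894, 0.137], 'ball': [0.5015, -0.0333, 0.0984]} [ 0.5847 -0.1226  0.085 ]
green [ 0.4819  0.2672 -0.0942] 165.57647058823528
```

```bash
sed -i 's/J=lambda \*v:np/J=lambda *v:np/; s/np.r_\[q\[:2\],0\]+Rz@(np.array(v)\/1000)/np.r_[q[:2],0]+Rz@(np.array(v)\/1000+np.r_[q[6:8],0])/; s/,.0003\],loss/,.0003,0,0],loss/' fit.py
sed -i 's/T=lambda/K=lambda *v:np.r_[q[:2],0]+Rz@(np.array(v)\/1000)\n    T=lambda/; s/"noz":J/"noz":K/; s/,noz=([0-9]*,[0-9]*)//g' fit.py
sed -i 's/def res(q,full=0):/def res(q,full=0):\n    q=q.copy();q[3]=0/' fit.py
sed -i 's/^q=f.x/q=f.x;q[3]=0/' fit.py
python3 fit.py
python3 - <<'E'
from fit import *
X=pts(q)
for n in P: print(n,proj(P[n],X["noz"]))
# separate camera discrepancy: knob & ball & pins triangulated per-camera seat fits
for n in("top","scene"):
    o2={n:ob[n]}
    import fit
    save=fit.ob; fit.ob=o2 | {m:{} for m in ob if m!=n}
    f=least_squares(lambda v:res(np.r_[v[:2],q[2:6],q[6:]]),q[:2],loss="soft_l1",f_scale=.5);print(n,f.x);fit.ob=save
E
```

```text
[ 0.5872 -0.1225 -1.5972  0.      1.2816  0.0017  0.0227 -0.0211]
('top', 'c1') [-0.23, 0.21]
('top', 'c2') [-0.2, 0.11]
('top', 'c3') [-0.01, 0.08]
('top', 'c4') [-0.78, 0.1]
('top', 'p1') [-0.71, 0.35]
('top', 'p2') [-0.47, 0.14]
('top', 'b1') [-0.38, 0.12]
('top', 'b2') [-0.26, 0.26]
('top', 'k') [-0.45, 0.52]
('top', 'ball') [-0.28, 0.55]
('scene', 'c2') [-0.25, -0.29]
('scene', 'c1') [-1.27, -0.45]
('scene', 'p1') [-0.02, -0.13]
('scene', 'p2') [-0.47, -0.12]
('scene', 'b1') [-1.81, -1.85]
('scene', 'b2') [-0.98, -1.45]
('scene', 'k') [-0.44, -0.27]
('scene', 'ball') [-0.53, 0.19]
{'k': [0.48, -0.089, 0.1381], 'ball': [0.5021, -0.0323, 0.0993]} [ 0.5872 -0.1225  0.085 ]
green [ 0.4819  0.2672 -0.0942] 165.57647058823528
scene [[176.31605858 158.93826723]]
top [[318.44790439 133.40370287]]
top [ 0.58802293 -0.12380587]
scene [ 0.58626489 -0.12019136]
```

move_arm --pt "1 0 0 0 0 0 -0.0867" --pt "1 0 0 0 0 0 -0.0867" --pt "1 -0.25 -0.15 0 0 0 0" --pt "1 -0.45 -0.288 0 0 0 0" --pt "1 -0.45 -0.288 0 0 0 0" --pt "1 -0.45 -0.288 0 0 0 0" --pt "1 -0.45 -0.288 0 0 0 0" --pt "1 -0.45 -0.288 0 0 0 0" --pt "1 -0.45 -0.288 0 0 0 0" --pt "1 -0.45 -0.288 0 0 0 0" --pt "1 -0.45 -0.288 0 0 0 0" --pt "1 -0.45 -0.288 0 0 0 0" --pt "1 -0.45 -0.288 0 0 0 0" --pt "1 -0.45 -0.288 0 0 0 0" --pt "1 -0.45 -0.288 0 0 0 0" --pt "1 -0.45 -0.288 0 0 0 0" --pt "1 -0.45 -0.288 0 0 0 0" --pt "1 -0.2 -0.138 0 0 0 0" --pt "1 0 0 0 0 0 0" --pt "1 0 0 0 0 0 0"

```text
time_s: 3.2
ee_pos: [0.4607, 0.2836, 0.2054]
eef_rot: [-3.142, -0.0, 3.046]
force: [-1.3, 0.3, -0.8]
grip_width: 0.0941
grip_force: 0.0
```

move_arm --pt "1 -0.25 -0.15 0 0 0 0" --pt "1 -0.205 -0.137 0 0 0 0" --pt "1 0 0 0.4 0 0 0" --pt "1 0 0 0.6 0 0 0" --pt "1 0 0 0.6 0 0 0" --pt "1 0 0 0.5 0 0 0" --pt "1 0 0 0.3 0 0 0" --pt "1 0 0 0 0 0 0"

```text
time_s: 4.0
ee_pos: [0.4819, 0.2664, 0.0835]
eef_rot: [-3.14, -0.003, 3.047]
force: [-0.2, -0.1, -0.7]
grip_width: 0.0941
grip_force: 0.0
```

```bash
python3 - <<'E'
from station import ctrl
import cv2
print(ctrl.get_obs()["ee_pos"])
a=ctrl.camera("scene")["color"]
cv2.imwrite("pics/g1.png",cv2.resize(a[200:360,240:400],None,fx=3.7,fy=3.7,interpolation=cv2.INTER_CUBIC))
E
```

```text
[0.48192759 0.26635781 0.08346321]
```

View pics/g1.png

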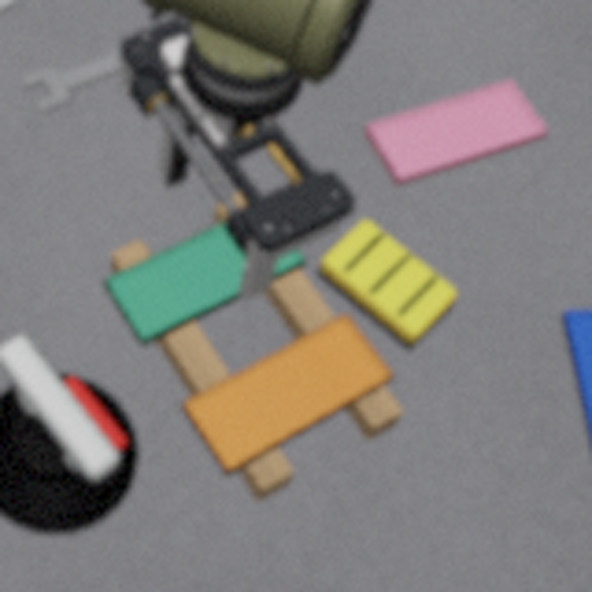

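The gripper stands over the green plate, with its near finger at about (258,275) on the plate's near side, and the amber plate is clear. I'll lower and grip.

move_arm --pt "1 0 0.01 0.4 0 0 0" --pt "1 0 0 0.4 0 0 0" --pt "1 0 0 0.35 0 0 0" --pt "1 0 0 0.2 0 0 0" --pt "1 0 0 0.1 0 0 0" --pt "1 0 0 0 0 0 0" --pt "0.5 0 0 0 0 0 0" --pt "0.5 0 0 0 0 0 0" --pt "0.5 0 0 0 0 0 0" --pt "0.5 0 0 0 0 0 0" --pt "0.5 0 0 0 0 0 0" --force 18

```text
time_s: 5.15
ee_pos: [0.4826, 0.2676, 0.0131]
eef_rot: [3.142, 0.0, 3.047]
force: [-0.5, -3.4, 1.0]
grip_width: 0.0573
grip_force: 1.4
```

move_arm --pt "0.4 0 0 0.02 0 0 0" --pt "0.4 0 0 0 0 0 0" --pt "0.4 0 0 0 0 0 0" --force 18

```text
time_s: 5.45
ee_pos: [0.4826, 0.2676, 0.013]
eef_rot: [-3.142, 0.0, 3.047]
force: [-5.8, -3.3, 13.3]
grip_width: 0.0559
grip_force: 18.0
```

move_arm --pt "0.4 0 0 -0.05 0 0 0" --pt "0.4 0 0 -0.15 0 0 0" --pt "0.4 0 0 -0.3 0 0 0" --pt "0.4 0 0 -0.5 0 0 0" --pt "0.4 0 0 -0.6 0 0 0" --pt "0.4 0 0 -0.6 0 0 0" --pt "0.4 0 0 -0.6 0 0 0" --pt "0.4 0 0 -0.6 0 0 0" --pt "0.4 0 0 -0.6 0 0 0" --pt "0.4 0 0 -0.4 0 0 0" --pt "0.4 0 0 -0.2 0 0 0" --pt "0.4 0 0 0 0 0 0" --pt "0.4 0 0 0 0 0 0" --force 25

```text
time_s: 6.75
ee_pos: [0.4822, 0.2674, 0.2411]
eef_rot: [-3.141, -0.001, 3.047]
force: [0.4, -0.2, -2.8]
grip_width: 0.056
grip_force: 25.0
```

```bash
cat > plan.py <<'E'
from fit import *
from station import ctrl
def tgt(seatp,ang=0.):
    # tool z=-seat z, tool y=-seat x turned by ang about tool z
    R,o=seatT(q);X,Y,Z=R.T
    return np.c_[-Y,-X,-Z]@Ro.from_euler("z",ang).as_matrix(), o+R@(np.array(seatp)/1000)
def go(seatp,ang=0.):
    o=ctrl.get_obs();Rc=Ro.from_euler("xyz",o["eef_rot"]).as_matrix();Rt,pt=tgt(seatp,ang)
    rv=Ro.from_matrix(Rc.T@Rt).as_rotvec();d=pt-o["ee_pos"]
    print("rotvec",rv.round(4),"shift cur",(Rc.T@d/.05).round(3),"shift tgt",(Rt.T@d/.05).round(3))
def here():
    o=ctrl.get_obs();R,s=seatT(q);Rc=Ro.from_euler("xyz",o["eef_rot"]).as_matrix()
    print("t",round(o["time_s"],2),"seat mm",((o["ee_pos"]-s)@R*1000).round(1),"F seat",(o["force"]@R).round(2),"M",(o["moment"]@R).round(3),"w",round(o["grip_width"],4),"gf",round(o["grip_force"],1),"q",o["qpos"].round(2),"rv",Ro.from_matrix(Rc.T@tgt([0,0,0])[0]).as_rotvec().round(3))
E
python3 - <<'E'
from plan import *
here();go([4,-4,105-14])
b=ctrl.camera("top");s=ctrl.camera("scene")
m=np.hstack([cv2.resize(b["color"][110:250,130:270],(400,400)),cv2.resize(s["color"][160:330,220:390],(400,400))])
cv2.imwrite("pics/l1.png",m)
E
```

```text
t 6.75 seat mm [-257.1 -115.3  328.7] F seat [-1.27  0.36 -2.49] M [-0.009  0.025 -0.035] w 0.056 gf 25.0 q [ 0.44  0.28  1.46 -0.    1.4  -1.04] rv [ 0.523 -0.019 -0.066]
rotvec [ 0.5228 -0.0188 -0.0661] shift cur [-2.69  -6.732  1.508] shift tgt [-2.225 -5.222  4.754]
```

View pics/l1.png

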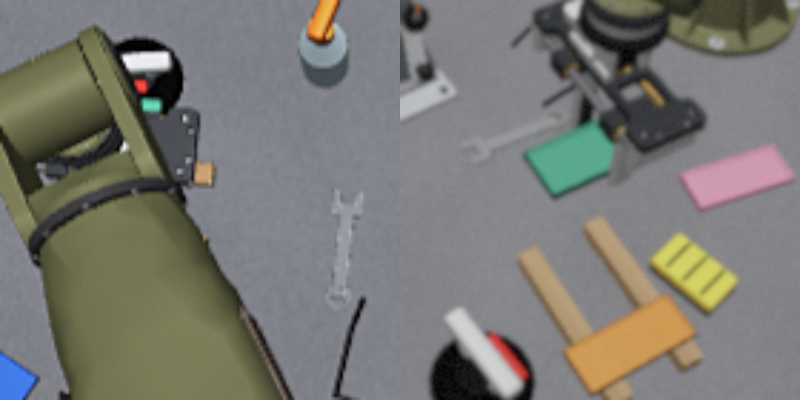

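The blank is lifted, held level by its middle, and the amber plate hasn't moved. I'll carry it over the rest, then tilt it.

move_arm --pt "0.4 -0.09 -0.2 0 0 0 0" --pt "0.4 -0.17 -0.4 0 0 0 0" --pt "0.4 -0.18 -0.45 0 0 0 0" --pt "0.4 -0.18 -0.45 0 0 0 0" --pt "0.4 -0.18 -0.45 0 0 0 0" --pt "0.4 -0.18 -0.45 0 0 0 0" --pt "0.4 -0.18 -0.45 0 0 0 0" --pt "0.4 -0.18 -0.45 0 0 0 0" --pt "0.4 -0.18 -0.45 0 0 0 0" --pt "0.4 -0.18 -0.45 0 0 0 0" --pt "0.4 -0.18 -0.45 0 0 0 0" --pt "0.4 -0.18 -0.45 0 0 0 0" --pt "0.4 -0.18 -0.45 0 0 0 0" --pt "0.4 -0.18 -0.45 0 0 0 0" --pt "0.4 -0.18 -0.45 0 0 0 0" --pt "0.4 -0.09 -0.25 0 0 0 0" --pt "0.4 0 0 0 0.105 -0.004 -0.013" --pt "0.4 0 0 0 0.105 -0.004 -0.013" --pt "0.4 0 0 0 0.105 -0.004 -0.013" --pt "0.4 0 0 0 0.105 -0.004 -0.013"

```text
time_s: 8.85
ee_pos: [0.5848, -0.0786, 0.2421]
eef_rot: [-2.717, 0.005, 3.102]
force: [-1.0, 0.9, -2.2]
grip_width: 0.0558
grip_force: 25.0
```

```bash
python3 -c "
from plan import *
here();go([4,-4,91])"
```

```text
t 8.85 seat mm [ 40.6  -3.5 157.9] F seat [-1.86 -1.06 -1.48] M [-0.019  0.299  0.042] w 0.0558 gf 25.0 q [-0.01  0.38  1.39 -0.43  1.4  -1.46] rv [ 0.099 -0.001 -0.014]
rotvec [ 0.0993 -0.0015 -0.0143] shift cur [0.017 0.596 1.405] shift tgt [0.009 0.733 1.339]
```

move_arm --pt "0.4 0 0 0 0.099 -0.002 -0.014" --pt "0.4 0 0.3 0.2 0 0 0" --pt "0.4 0 0.3 0.4 0 0 0" --pt "0.4 0.01 0.133 0.4 0 0 0" --pt "0.4 0 0 0.4 0 0 0" --pt "0.4 0 0 0.4 0 0 0" --pt "0.4 0 0 0.4 0 0 0" --pt "0.4 0 0 0.3 0 0 0" --pt "0.4 0 0 0.2 0 0 0" --pt "0.4 0 0 0 0 0 0" --pt "0.4 0 0 0 0 0 0"

```text
time_s: 9.95
ee_pos: [0.5836, -0.1136, 0.1069]
eef_rot: [-2.623, 0.001, 3.114]
force: [-0.8, 0.1, -1.6]
grip_width: 0.0557
grip_force: 25.0
```

```bash
python3 - <<'E'
from plan import *
here();go([4,-4,-12])
s=ctrl.camera("scene");b=ctrl.camera("top")
# predict blank-corner pixel vs mask
m=np.hstack([cv2.resize(b["color"][108:196,262:342],(400,440),interpolation=cv2.INTER_CUBIC),cv2.resize(s["color"][135:245,150:250],(400,440),interpolation=cv2.INTER_CUBIC)])
cv2.imwrite("pics/p1.png",m)
E
```

```text
t 9.95 seat mm [ 3.3 -3.8 23.4] F seat [-0.91 -0.83 -1.33] M [-0.04   0.424 -0.   ] w 0.0557 gf 25.0 q [-0.03  0.52  1.54 -0.57  1.15 -1.31] rv [ 0.005  0.    -0.001]
rotvec [ 0.0049  0.0001 -0.0014] shift cur [ 0.004 -0.017  0.708] shift tgt [ 0.004 -0.013  0.708]
```

View pics/p1.png

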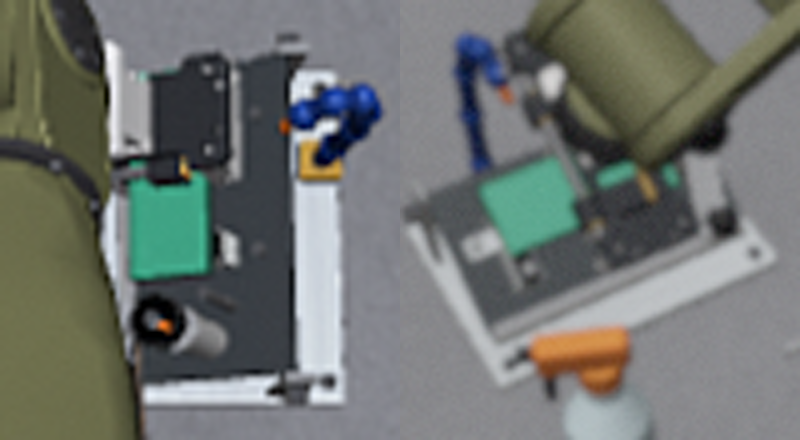

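The blank hangs about 35 mm above the seat, parallel to the bed. Its +y end is next to the end pin block at about (480,245) in the right half, and the pipe and clamp arm are clear. I'll lower it with a small margin from the pins.

move_arm --pt "0.4 0.024 -0.034 0.1 0 0 0" --pt "0.4 0 0 0.2 0 0 0" --pt "0.4 0 0 0.15 0 0 0" --pt "0.4 0 0 0.1 0 0 0" --pt "0.4 0 0 0.04 0 0 0" --pt "0.4 0 0 0.02 0 0 0" --pt "0.4 0 0 0 0 0 0" --pt "0.4 0 0 0 0 0 0" --force 25

```text
time_s: 10.85
ee_pos: [0.5819, -0.1302, 0.0811]
eef_rot: [-2.622, 0.001, 3.115]
force: [0.7, -0.3, -1.6]
grip_width: 0.0559
grip_force: 25.0
```

```bash
python3 -c "
from plan import *
here()"
```

```text
t 10.85 seat mm [ 4.9 -5.1 -7.3] F seat [-0.56  0.68 -1.58] M [-0.     0.484 -0.043] w 0.0559 gf 25.0 q [-0.06  0.55  1.56 -0.59  1.09 -1.3 ] rv [ 0.004  0.    -0.001]
```

move_arm --pt "0.4 0 0 0.02 0 0 0" --pt "0.4 0 0 0.02 0 0 0" --pt "0.4 0 0 0.02 0 0 0" --pt "0.4 0 0 0 0 0 0"

```text
time_s: 11.25
ee_pos: [0.5817, -0.1319, 0.0782]
eef_rot: [-2.622, 0.0, 3.114]
force: [-0.1, 0.6, -2.8]
grip_width: 0.0554
grip_force: 25.0
```

```bash
python3 -c "
from plan import *
here()"
```

```text
t 11.25 seat mm [  4.8  -5.3 -10.7] F seat [-1.9  -0.08 -2.13] M [-0.012  0.435  0.012] w 0.0554 gf 25.0 q [-0.06  0.56  1.56 -0.6   1.09 -1.3 ] rv [ 0.004 -0.    -0.001]
```

move_arm --pt "0.4 0 0 0.02 0 0 0" --pt "0.4 0 0 0.0 0 0 0" --pt "0.4 0 0 0.0 0 0 0"

```text
time_s: 11.55
ee_pos: [0.5817, -0.1323, 0.0774]
eef_rot: [-2.622, 0.0, 3.114]
force: [0.2, -0.0, -1.9]
grip_width: 0.0557
grip_force: 25.0
```

move_arm --pt "0.4 0 0 0.02 0 0 0" --pt "0.4 0 0 0.0 0 0 0" --pt "0.4 0 0 0.0 0 0 0"

```text
time_s: 11.85
ee_pos: [0.5817, -0.1328, 0.0766]
eef_rot: [-2.622, 0.0, 3.114]
force: [-0.2, -0.2, -2.1]
grip_width: 0.0554
grip_force: 25.0
```

```bash
python3 -c "
from plan import *
here()"
```

```text
t 11.85 seat mm [  4.8  -5.2 -12.5] F seat [-0.85 -0.2  -1.91] M [ 0.082  0.444 -0.037] w 0.0554 gf 25.0 q [-0.06  0.56  1.56 -0.6   1.08 -1.3 ] rv [ 0.004 -0.    -0.001]
```

move_arm --pt "0.4 0 0 0.02 0 0 0" --pt "0.4 0 0 0.0 0 0 0" --pt "0.4 0 0 0.0 0 0 0"

```text
time_s: 12.15
ee_pos: [0.5818, -0.1328, 0.0766]
eef_rot: [-2.622, 0.001, 3.114]
force: [-4.4, 5.9, 8.9]
grip_width: 0.0555
grip_force: 25.0
```

move_arm --pt "0.4 0 0 0.02 0 0 0" --pt "0.4 0 0 0.0 0 0 0" --pt "0.4 0 0 0.0 0 0 0"

```text
time_s: 12.45
ee_pos: [0.5819, -0.1329, 0.0765]
eef_rot: [-2.622, 0.001, 3.115]
force: [-9.3, 12.8, 15.4]
grip_width: 0.0554
grip_force: 25.0
```

```bash
python3 -c "
from plan import *
here()"
```

```text
t 12.45 seat mm [  4.8  -5.  -12.7] F seat [-3.18 -9.67 19.59] M [-1.768  0.447  0.134] w 0.0554 gf 25.0 q [-0.06  0.56  1.57 -0.6   1.08 -1.3 ] rv [ 0.004  0.001 -0.001]
```

move_arm --pt "0.4 0 0 -0.03 0 0 0" --pt "0.4 0 0 0.0 0 0 0" --pt "0.4 0 0 0.0 0 0 0"

```text
time_s: 12.75
ee_pos: [0.5819, -0.1329, 0.0765]
eef_rot: [-2.622, 0.001, 3.114]
force: [-1.9, 6.2, 5.3]
grip_width: 0.056
grip_force: 25.0
```

```bash
python3 -c "
from plan import *
here()"
```

```text
t 12.75 seat mm [  4.9  -5.1 -12.6] F seat [-2.7  -2.06  7.68] M [-0.521  0.457  0.025] w 0.056 gf 25.0 q [-0.06  0.56  1.56 -0.6   1.08 -1.3 ] rv [ 0.004  0.    -0.001]
```

move_arm --pt "0.4 0 0 -0.015 0 0 0" --pt "0.4 0 0.02 0 0 0 0" --pt "0.4 0 0.02 0 0 0 0" --pt "0.4 0 0.02 0.0 0 0 0" --pt "0.4 0 0.0 0.0 0 0 0"

```text
time_s: 13.25
ee_pos: [0.5817, -0.13, 0.075]
eef_rot: [-2.622, -0.0, 3.114]
force: [-0.4, -0.2, -2.4]
grip_width: 0.0556
grip_force: 25.0
```

```bash
python3 -c "
from plan import *
here()"
```

```text
t 13.25 seat mm [  1.6  -5.3 -12.5] F seat [-1.01 -0.39 -2.14] M [-0.01   0.468 -0.011] w 0.0556 gf 25.0 q [-0.06  0.56  1.57 -0.6   1.08 -1.29] rv [ 0.004 -0.001 -0.001]
```

move_arm --pt "0.4 0 0.02 0 0 0 0" --pt "0.4 0 0.02 0 0 0 0" --pt "0.4 0 0.0 0.0 0 0 0"

```text
time_s: 13.55
ee_pos: [0.5818, -0.1292, 0.0748]
eef_rot: [-2.621, 0.0, 3.114]
force: [-1.6, -7.7, 0.3]
grip_width: 0.0555
grip_force: 25.0
```

move_arm --pt "0.4 0 0.02 0 0 0 0" --pt "0.4 0 0.0 0 0 0 0" --pt "0.4 0 0.0 0.0 0 0 0"

```text
time_s: 13.85
ee_pos: [0.5818, -0.1291, 0.0748]
eef_rot: [-2.619, 0.0, 3.114]
force: [-2.6, -11.8, 3.4]
grip_width: 0.0557
grip_force: 25.0
```

```bash
python3 -c "
from plan import *
here()"
```

```text
t 13.85 seat mm [  0.7  -5.2 -12.3] F seat [11.97 -2.27 -3.01] M [-0.252 -2.007  0.216] w 0.0557 gf 25.0 q [-0.05  0.56  1.57 -0.6   1.08 -1.29] rv [ 0.001 -0.001 -0.001]
```

move_arm --pt "0.4 0 -0.035 0 0 0 0" --pt "0.4 -0.02 0 0 0 0 0" --pt "0.4 -0.02 0 0 0 0 0" --pt "0.4 -0.02 0 0 0 0 0" --pt "0.4 0 0.0 0.0 0 0 0" --pt "0.4 0 0.0 0.0 0 0 0"

```text
time_s: 14.45
ee_pos: [0.5846, -0.1294, 0.0747]
eef_rot: [-2.622, -0.001, 3.114]
force: [-2.6, -5.3, -0.1]
grip_width: 0.0556
grip_force: 25.0
```

move_arm --pt "0.4 -0.02 0 0 0 0 0" --pt "0.4 0 0.0 0.0 0 0 0" --pt "0.4 0 0.0 0.0 0 0 0"

```text
time_s: 14.75
ee_pos: [0.5856, -0.1294, 0.0747]
eef_rot: [-2.622, -0.001, 3.114]
force: [-3.1, -5.8, 0.7]
grip_width: 0.0556
grip_force: 25.0
```

```bash
python3 -c "
from plan import *
here()"
```

```text
t 14.75 seat mm [  0.9  -1.5 -12.4] F seat [ 5.4  -2.91 -2.33] M [-0.527 -0.618  0.151] w 0.0556 gf 25.0 q [-0.05  0.57  1.55 -0.6   1.09 -1.3 ] rv [ 0.004 -0.001 -0.001]
```

move_arm --pt "0.4 -0.02 0 0 0 0 0" --pt "0.4 -0.02 0.0 0.0 0 0 0" --pt "0.4 0 0.0 0.0 0 0 0"

```text
time_s: 15.05
ee_pos: [0.5876, -0.1295, 0.0747]
eef_rot: [-2.622, -0.001, 3.114]
force: [-3.8, -4.8, 1.4]
grip_width: 0.0555
grip_force: 25.0
```

move_arm --pt "0.4 -0.02 0 0 0 0 0" --pt "0.4 0 0.0 0.0 0 0 0" --pt "0.4 0 0.0 0.0 0 0 0"

```text
time_s: 15.35
ee_pos: [0.5885, -0.1295, 0.0747]
eef_rot: [-2.621, -0.001, 3.114]
force: [-3.4, -4.0, -0.2]
grip_width: 0.0559
grip_force: 25.0
```

```bash
python3 -c "
from plan import *
here()"
```

```text
t 15.35 seat mm [  0.9   1.5 -12.4] F seat [ 3.43 -3.26 -2.19] M [-0.529 -0.645  0.172] w 0.0559 gf 25.0 q [-0.05  0.57  1.54 -0.59  1.09 -1.3 ] rv [ 0.004 -0.001 -0.001]
```

move_arm --pt "0.4 -0.02 0 0 0 0 0" --pt "0.4 0 0.0 0.0 0 0 0" --pt "0.4 0 0.0 0.0 0 0 0"

```text
time_s: 15.65
ee_pos: [0.5895, -0.1295, 0.0747]
eef_rot: [-2.621, -0.001, 3.114]
force: [-3.9, -3.5, 0.1]
grip_width: 0.0556
grip_force: 25.0
```

move_arm --pt "0.4 -0.02 0 0 0 0 0" --pt "0.4 0 0.0 0.0 0 0 0" --pt "0.4 0 0.0 0.0 0 0 0"

```text
time_s: 15.95
ee_pos: [0.5897, -0.1296, 0.0746]
eef_rot: [-2.621, -0.003, 3.113]
force: [-10.6, -3.2, 4.0]
grip_width: 0.0555
grip_force: 25.0
```

```bash
python3 -c "
from plan import *
here()"
```

```text
t 15.95 seat mm [  0.9   2.6 -12.5] F seat [  4.98 -10.49   1.74] M [-1.75  -0.701  0.199] w 0.0555 gf 25.0 q [-0.05  0.58  1.54 -0.59  1.09 -1.3 ] rv [ 0.003 -0.004 -0.   ]
```

move_arm --pt "0.4 0.008 0 0.01 0 0 0" --pt "0.4 0 0 0 0 0 0" --pt "0.66 0 0 0 0 0 0" --pt "0.66 0 0 0 0 0 0" --pt "0.66 0 0 0 0 0 0" --pt "0.66 0 0.03 0 0 0 0" --pt "0.66 0 0.03 0 0 0 0" --pt "0.66 0 0 0 0 0 0"

```text
time_s: 16.75
ee_pos: [0.5905, -0.1271, 0.0729]
eef_rot: [-2.622, 0.0, 3.114]
force: [0.1, -3.9, 1.3]
grip_width: 0.0621
grip_force: 1.8
```

```bash
python3 -c "
from plan import *
here()"
```

```text
t 16.75 seat mm [ -2.2   3.5 -12.7] F seat [ 4.    0.23 -0.77] M [-0.07  -0.438 -0.035] w 0.0621 gf 1.8 q [-0.05  0.58  1.54 -0.59  1.09 -1.29] rv [ 0.004 -0.    -0.001]
```

move_arm --pt "0.66 0 0.02 0 0 0 0" --pt "0.66 0 0 0 0 0 0" --pt "0.66 0 0 0 0 0 0"

```text
time_s: 17.05
ee_pos: [0.5906, -0.1269, 0.0729]
eef_rot: [-2.621, 0.001, 3.114]
force: [-0.0, -8.3, 4.1]
grip_width: 0.062
grip_force: 4.6
```

move_arm --pt "0.66 0 -0.06 0 0 0 0" --pt "0.66 0 -0.03 0 0 0 0" --pt "0.9 0 0 0 0 0 0" --pt "0.9 0 0 0 0 0 0" --pt "0.9 0 0 0 0 0 0" --pt "0.9 0 0 0 0 0 0" --pt "0.9 0 0 -0.1 0 0 0" --pt "0.9 0 0 -0.3 0 0 0" --pt "0.9 0 0 -0.6 0 0 0" --pt "0.9 0 0 -0.6 0 0 0" --pt "0.9 0 0 -0.6 0 0 0" --pt "0.9 0 0 -0.5 0 0 0" --pt "0.9 0 0 -0.2 0 0 0" --pt "0.9 0 0 0 0 0 0"

```text
time_s: 18.45
ee_pos: [0.5927, -0.0572, 0.2018]
eef_rot: [-2.623, 0.003, 3.115]
force: [-0.6, -0.9, -1.1]
grip_width: 0.0847
grip_force: 0.0
```

```bash
python3 - <<'E'
from plan import *
here()
a=q[4]
for z in(39,):
  go([-72*np.sin(a)+.8,-108+72*np.cos(a),120],np.pi/2-0);go([-72*np.sin(a)+.8,-108+72*np.cos(a),120],a)
s=ctrl.camera("scene");b=ctrl.camera("top")
m=np.hstack([cv2.resize(b["color"][108:196,262:342],(400,440),interpolation=cv2.INTER_CUBIC),cv2.resize(s["color"][135:245,150:250],(400,440),interpolation=cv2.INTER_CUBIC)])
cv2.imwrite("pics/r1.png",m)
E
```

```text
t 18.45 seat mm [  1.8   3.8 133.9] F seat [ 0.24 -0.55 -1.37] M [0.003 0.252 0.057] w 0.0847 gf 0.0 q [ 0.07  0.44  1.42 -0.53  1.36 -1.34] rv [ 0.005  0.002 -0.001]
rotvec [ 0.0054 -0.0018  1.5697] shift cur [1.827 1.396 0.279] shift tgt [ 1.399 -1.825  0.277]
rotvec [ 5.4000e-03 -9.0000e-04  1.2805e+00] shift cur [1.827 1.396 0.279] shift tgt [ 1.862 -1.35   0.277]
```

View pics/r1.png

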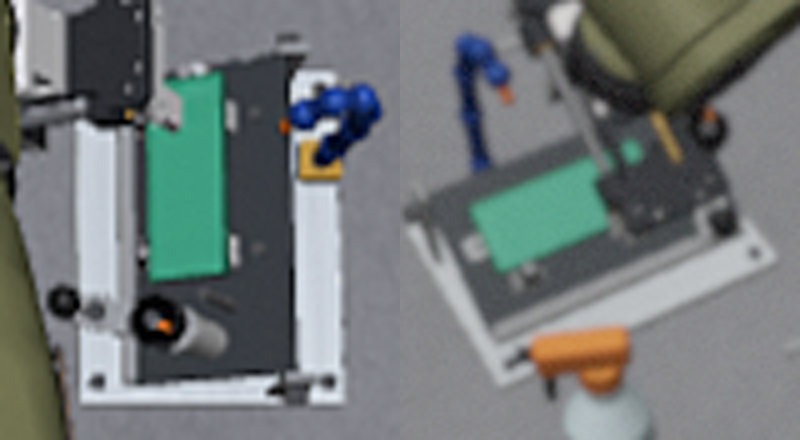

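The blank lies parallel in the rest against the lower pins, with its end at the end pin near (190,70) in the left half. Both force contacts agree with that. Next is the ball grip, seen at (62,300) left half and (720,222) right half.

move_arm --pt "0.53 0.15 0.12 0 0 0 0" --pt "0.53 0.3 0.23 0 0 0 0" --pt "0.53 0.4 0.3 0 0 0 0" --pt "0.53 0.4 0.3 0 0 0 0" --pt "0.53 0.35 0.27 0 0 0 0" --pt "0.53 0.226 0.18 0.1 0 0 0" --pt "0.53 0 0 0.2 0 0 -0.134" --pt "0.53 0 0 0.2 0 0 -0.134" --pt "0.53 0 0 0.18 0 0 -0.133" --pt "0.53 0 0 0 0 0 -0.133" --pt "0.53 0 0 0 0 0 -0.133" --pt "0.53 0 0 0 0 0 -0.133" --pt "0.53 0 0 0 0 0 0"

```text
time_s: 19.85
ee_pos: [0.5014, -0.0118, 0.1352]
eef_rot: [-2.764, -0.366, -2.437]
force: [-0.7, 0.1, 0.6]
grip_width: 0.0497
grip_force: 0.0
```

```bash
python3 - <<'E'
from plan import *
here()
# refit with t fixed 0.4 mm
f2=least_squares(lambda v:res(np.r_[v[:5],.0004,v[5:]]),np.r_[q[:5],q[6:]],loss="soft_l1",f_scale=.5);print(f2.x.round(4))
a=q[4];go([-72*np.sin(a)+.8,-108+72*np.cos(a),39],-.8)
E
```

```text
t 19.85 seat mm [-68.7 -88.7  97.7] F seat [ 0.25 -0.75  0.54] M [-0.044  0.305  0.038] w 0.0497 gf 0.0 q [ 0.17  0.35  1.72 -0.54  1.24 -1.95] rv [ 0.005 -0.     0.802]
[ 0.5872 -0.1225 -1.5971  6.4022  1.2793  0.0227 -0.0211]
rotvec [0.0042 0.0016 0.0017] shift cur [-0.007 -0.03   1.173] shift tgt [-0.009 -0.025  1.173]
```

Lower onto the ball and grip it lightly.

move_arm --pt "0.53 -0.01 -0.03 0.2 0 0 0" --pt "0.53 0 0 0.3 0 0 0" --pt "0.53 0 0 0.3 0 0 0" --pt "0.53 0 0 0.2 0 0 0" --pt "0.53 0 0 0.12 0 0 0" --pt "0.53 0 0 0.05 0 0 0" --pt "0.53 0 0 0 0 0 0" --pt "0.2 0 0 0 0 0 0" --pt "0.2 0 0 0 0 0 0" --pt "0.2 0 0 0 0 0 0" --pt "0.2 0 0 0 0 0 0" --pt "0.2 0 0 0 0 0 0" --force 8

```text
time_s: 21.05
ee_pos: [0.5029, -0.041, 0.0857]
eef_rot: [-2.763, -0.363, -2.439]
force: [0.3, 1.5, -0.9]
grip_width: 0.0234
grip_force: 8.0
```

```bash
python3 - <<'E'
from plan import *
here()
E
```

```text
t 21.05 seat mm [-68.2 -86.4  40.2] F seat [-1.76  0.25 -0.07] M [-0.043  0.579 -0.005] w 0.0234 gf 8.0 q [ 0.11  0.41  1.77 -0.58  1.11 -1.93] rv [0.004 0.002 0.799]
```

```bash
python3 - <<'E'
from plan import *
R,o=seatT(q);Rt=tgt([0,0,0],-.8)[0]
a=np.linspace(1.267,0,13);p=np.c_[.8-72*np.sin(a),-108+72*np.cos(a),0*a]
d=np.diff(p,axis=0)/50@R.T@Rt
print(d.round(3).tolist())
E
```

```text
[[-0.061, -0.139, -0.0], [-0.046, -0.145, -0.0], [-0.031, -0.149, -0.0], [-0.015, -0.151, 0.0], [0.001, -0.152, -0.0], [0.017, -0.151, -0.0], [0.033, -0.148, -0.0], [0.049, -0.144, -0.0], [0.063, -0.138, -0.0], [0.078, -0.131, -0.0], [0.091, -0.122, -0.0], [0.103, -0.111, -0.0]]
```

move_arm --pt "0.2 -0.061 -0.139 0 0 0 0" --pt "0.2 -0.046 -0.145 0 0 0 0" --pt "0.2 -0.031 -0.149 0 0 0 0" --pt "0.2 -0.015 -0.151 0 0 0 0" --pt "0.2 0 -0.152 0 0 0 0" --pt "0.2 0.017 -0.151 0 0 0 0" --pt "0.2 0.033 -0.148 0 0 0 0" --pt "0.2 0.049 -0.144 0 0 0 0" --pt "0.2 0.063 -0.138 0 0 0 0" --pt "0.2 0.078 -0.131 0 0 0 0" --pt "0.2 0 0 0 0 0 0"

```text
time_s: 22.15
ee_pos: [0.5507, -0.0901, 0.1129]
eef_rot: [-2.762, -0.364, -2.441]
force: [-0.4, -0.7, -0.6]
grip_width: 0.0231
grip_force: 8.0
```

```bash
python3 -c "
from plan import *
here()"
```

```text
t 22.15 seat mm [-13.2 -37.4  39.8] F seat [ 0.32 -0.41 -0.93] M [ 0.083  0.355 -0.027] w 0.0231 gf 8.0 q [ 0.01  0.45  1.63 -0.57  1.15 -2.06] rv [0.004 0.001 0.798]
```

move_arm --pt "0.2 0.091 -0.122 0 0 0 0" --pt "0.2 0.08 -0.085 0 0 0 0" --pt "0.2 0.03 -0.03 0 0 0 0" --pt "0.2 0 0 0 0 0 0"

```text
time_s: 22.55
ee_pos: [0.5515, -0.1029, 0.1201]
eef_rot: [-2.762, -0.364, -2.44]
force: [0.2, 0.9, -1.0]
grip_width: 0.0235
grip_force: 8.0
```

```bash
python3 -c "
from plan import *
here()"
```

```text
t 22.55 seat mm [  1.4 -36.2  39.7] F seat [-1.29  0.17 -0.44] M [-0.156  0.449 -0.044] w 0.0235 gf 8.0 q [-0.01  0.44  1.63 -0.57  1.15 -2.09] rv [0.004 0.001 0.799]
```

move_arm --pt "0.2 0.014 -0.014 0 0 0 0" --pt "0.2 0.014 -0.014 0 0 0 0" --pt "0.2 0 0 0 0 0 0"

```text
time_s: 22.85
ee_pos: [0.5516, -0.1042, 0.1209]
eef_rot: [-2.763, -0.364, -2.439]
force: [-0.3, 2.1, -1.6]
grip_width: 0.0232
grip_force: 8.0
```

```bash
python3 -c "
from plan import *
here()"
```

```text
t 22.85 seat mm [  2.9 -36.   39.7] F seat [-2.63 -0.34 -0.35] M [-0.082  0.849 -0.132] w 0.0232 gf 8.0 q [-0.01  0.44  1.63 -0.57  1.15 -2.1 ] rv [0.004 0.002 0.799]
```

move_arm --pt "0.2 0.014 -0.014 0 0 0 0" --pt "0.2 0 0 0 0 0 0" --pt "0.2 0 0 0 0 0 0" --force 12

```text
time_s: 23.15
ee_pos: [0.5516, -0.1048, 0.1212]
eef_rot: [-2.763, -0.364, -2.439]
force: [-0.4, 5.6, -4.6]
grip_width: 0.023
grip_force: 12.0
```

```bash
python3 -c "
from plan import *
here()"
```

```text
t 23.15 seat mm [  3.6 -36.1  39.7] F seat [-7.09 -0.52 -1.17] M [-0.091  1.348 -0.194] w 0.023 gf 12.0 q [-0.01  0.44  1.63 -0.57  1.15 -2.1 ] rv [0.005 0.002 0.799]
```

move_arm --pt "0.2 -0.01 0.01 0 0 0 0" --pt "0.53 0 0 0 0 0 0" --pt "0.53 0 0 0 0 0 0" --pt "0.53 0 0 0 0 0 0" --pt "0.53 0 0 -0.2 0 0 0" --pt "0.53 0 0 -0.4 0 0 0" --pt "0.53 0 0 -0.4 0 0 0" --pt "0.53 0.1 0.1 -0.2 0 0 -0.1" --pt "0.53 0.2 0.25 0 0 0 -0.1" --pt "0.53 0.2 0.25 0 0 0 -0.1" --pt "0.53 0.2 0.3 0 0 0 0" --pt "0.53 0.1 0.2 0 0 0 0" --pt "0.53 0 0 0 0 0 0"

```text
time_s: 24.45
ee_pos: [0.4838, -0.076, 0.1757]
eef_rot: [-2.887, -0.457, -2.129]
force: [0.7, 0.9, -0.3]
grip_width: 0.0497
grip_force: 0.0
```

```bash
python3 - <<'E'
from plan import *
here();go([1.5,-108,40],-1.1)
s=ctrl.camera("scene");b=ctrl.camera("top")
m=np.hstack([cv2.resize(b["color"][108:196,262:342],(400,440),interpolation=cv2.INTER_CUBIC),cv2.resize(s["color"][135:245,150:250],(400,440),interpolation=cv2.INTER_CUBIC)])
cv2.imwrite("pics/k1.png",m)
E
```

```text
t 24.45 seat mm [   7.5 -104.6  100.4] F seat [-0.95  0.66  0.24] M [-0.025  0.31   0.059] w 0.0497 gf 0.0 q [ 0.04  0.24  1.76 -0.55  1.24 -2.39] rv [0.004 0.003 1.098]
rotvec [ 0.0015  0.0041 -0.0015] shift cur [-0.071  0.113  1.209] shift tgt [-0.077  0.115  1.209]
```

View pics/k1.png

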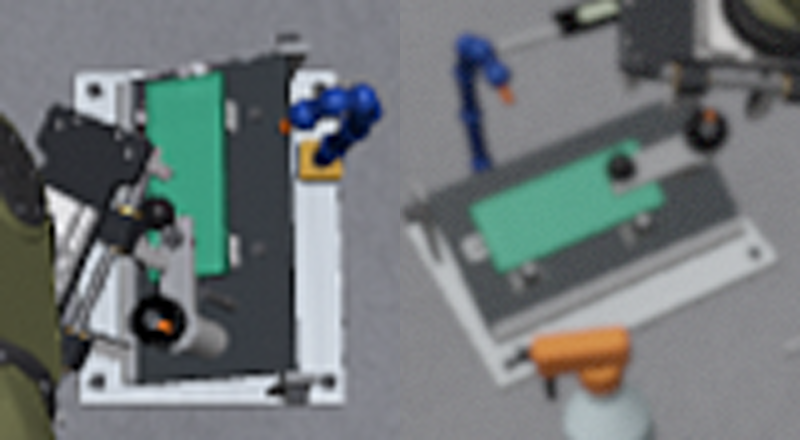

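The clamp arm now lies over the glass, with its ball at about (620,168) in the right half. The blank is still against the lower pins at about (525,275) and (637,225). I'll lower onto the knob at (707,128).

move_arm --pt "0.53 -0.07 0.115 0 0 0 0" --pt "0.53 0 0 0.2 0 0 0" --pt "0.53 0 0 0.3 0 0 0" --pt "0.53 0 0 0.3 0 0 0" --pt "0.53 0 0 0.25 0 0 0" --pt "0.53 0 0 0.12 0 0 0" --pt "0.53 0 0 0.04 0 0 0" --pt "0.53 0 0 0 0 0 0" --pt "0.3 0 0 0 0 0 0" --pt "0.3 0 0 0 0 0 0" --pt "0.3 0 0 0 0 0 0" --pt "0.3 0 0 0 0 0 0" --force 8

```text
time_s: 25.75
ee_pos: [0.4806, -0.1011, 0.1202]
eef_rot: [-2.886, -0.457, -2.129]
force: [4.3, -0.2, 2.2]
grip_width: 0.0337
grip_force: 8.0
```

```bash
python3 - <<'E'
from plan import *
here();o=ctrl.get_obs();print(o["force"]@Ro.from_euler("xyz",o["eef_rot"]).as_matrix())
E
```

```text
t 25.75 seat mm [   1.5 -107.1   39.8] F seat [1.2  4.32 1.87] M [0.595 0.013 0.013] w 0.0337 gf 8.0 q [-0.01  0.3   1.83 -0.59  1.1  -2.35] rv [0.003 0.004 1.099]
[-0.90303853 -4.38686841 -1.8679858 ]
```

move_arm --pt "0.3 0 -0.01 0 0 0 0" --pt "0.3 0 0 0 0 0 0" --pt "0.3 0 0 0.003 0 0 0.14" --pt "0.3 0 0 0.003 0 0 0.14" --pt "0.3 0 0 0.003 0 0 0.14" --pt "0.3 0 0 0.003 0 0 0.14" --pt "0.3 0 0 0.003 0 0 0.14" --pt "0.3 0 0 0.003 0 0 0.14" --pt "0.3 0 0 0.003 0 0 0.14" --pt "0.3 0 0 0 0 0 0" --force 20

```text
time_s: 26.75
ee_pos: [0.4806, -0.1013, 0.119]
eef_rot: [-2.626, -0.056, -3.069]
force: [-1.0, 6.4, 6.0]
grip_width: 0.0334
grip_force: 20.0
```

```bash
cat > k.py <<'E'
from plan import *
here();o=ctrl.get_obs();R=Ro.from_euler("xyz",o["eef_rot"]).as_matrix();print("tool F",(o["force"]@R).round(2),"M",(o["moment"]@R).round(3))
E
python3 k.py
```

```text
t 26.75 seat mm [   1.1 -107.2   38.6] F seat [-2.5  -1.16  8.36] M [-0.122  0.897 -0.042] w 0.0334 gf 20.0 q [-0.01  0.3   1.83 -0.59  1.1  -1.37] rv [0.005 0.    0.114]
tool F [ 0.87  2.66 -8.35] M [-0.905  0.019  0.043]
```

move_arm --pt "0.3 0 0.005 -0.01 0 0 0.14" --pt "0.3 0 0 0.003 0 0 0.14" --pt "0.3 0 0 0.003 0 0 0.14" --pt "0.3 0 0 0.003 0 0 0.14" --pt "0.3 0 0 0.003 0 0 0.14" --pt "0.3 0 0 0.003 0 0 0.14" --pt "0.3 0 0 0.003 0 0 0.14" --pt "0.3 0 0 0 0 0 0"

```text
time_s: 27.55
ee_pos: [0.4808, -0.1013, 0.1181]
eef_rot: [-2.788, 0.387, 2.32]
force: [4.3, 3.8, -1.8]
grip_width: 0.0337
grip_force: 20.0
```

```bash
python3 k.py; python3 - <<'E'
from plan import *
s=ctrl.camera("scene")
cv2.imwrite("pics/k2.png",cv2.resize(s["color"][135:215,200:280],(560,560),interpolation=cv2.INTER_CUBIC))
E
```

```text
t 27.55 seat mm [   0.6 -106.9   37.9] F seat [-4.31  4.24  0.44] M [ 0.869  1.08  -0.039] w 0.0337 gf 20.0 q [-0.01  0.3   1.83 -0.59  1.1  -0.39] rv [ 0.006 -0.002 -0.866]
tool F [ 0.54  6.02 -0.41] M [-1.362  0.26   0.035]
```

View pics/k2.png

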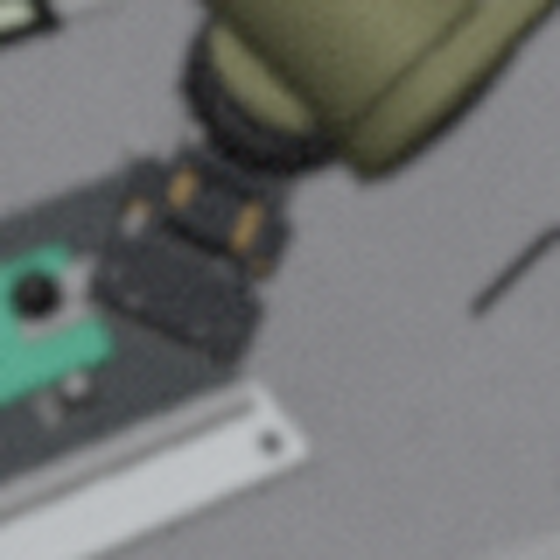

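The knob is hidden by the gripper, and the clamp arm is still in over the glass. I'll keep turning.

move_arm --pt "0.3 0 0.012 0.003 0 0 0.14" --pt "0.3 0 0 0.003 0 0 0.14" --pt "0.3 0 0 0.003 0 0 0.14" --pt "0.3 0 0 0.003 0 0 0.14" --pt "0.3 0 0 0.003 0 0 0.14" --pt "0.3 0 0 0.003 0 0 0.14" --pt "0.3 0 0 0.003 0 0 0.14" --pt "0.3 0 0 0 0 0 0"

```text
time_s: 28.4
ee_pos: [0.4814, -0.1018, 0.1173]
eef_rot: [2.988, 0.498, 1.233]
force: [3.9, 2.7, -0.7]
grip_width: 0.0335
grip_force: 20.0
```

```bash
python3 k.py
```

```text
t 28.4 seat mm [   0.7 -106.4   36.9] F seat [-2.74  3.82  0.76] M [1.134 0.498 0.002] w 0.0335 gf 20.0 q [-0.01  0.31  1.83 -0.59  1.1   0.59] rv [ 0.004 -0.004 -1.843]
tool F [ 3.67  2.94 -0.75] M [-0.958  0.784 -0.007]
```

move_arm --pt "0.3 0 0.0 0.003 0 0 0.14" --pt "0.3 0 0 0.003 0 0 0.14" --pt "0.3 0 0 0.003 0 0 0.14" --pt "0.3 0 0 0 0 0 0"

```text
time_s: 28.8
ee_pos: [0.4815, -0.1022, 0.1171]
eef_rot: [2.792, 0.392, 0.784]
force: [6.4, 1.6, 0.1]
grip_width: 0.0335
grip_force: 20.0
```

```bash
python3 k.py
```

```text
t 28.8 seat mm [   0.9 -106.2   36.6] F seat [-1.49  6.4   0.92] M [ 1.119  0.139 -0.038] w 0.0335 gf 20.0 q [-0.01  0.31  1.83 -0.59  1.1   1.01] rv [ 0.004 -0.004 -2.261]
tool F [ 5.23  3.98 -0.9 ] M [-0.774  0.821  0.034]
```

move_arm --pt "0.3 0 0.006 0.003 0 0 0.14" --pt "0.3 0 0 0.003 0 0 0.14" --pt "0.3 0 0 0.003 0 0 0.14" --pt "0.3 0 0 0 0 0 0" --force 25

```text
time_s: 29.2
ee_pos: [0.481, -0.1027, 0.1168]
eef_rot: [2.668, 0.223, 0.38]
force: [0.0, 1.4, 4.8]
grip_width: 0.0336
grip_force: 25.0
```

```bash
python3 k.py
```

```text
t 29.2 seat mm [   1.2 -106.7   36. ] F seat [1.16 0.01 4.84] M [-0.085 -0.109  0.375] w 0.0336 gf 25.0 q [-0.01  0.31  1.83 -0.59  1.1   1.43] rv [ 0.    -0.005 -2.681]
tool F [-0.5   1.03 -4.85] M [-0.059 -0.126 -0.375]
```

move_arm --pt "0.3 0 0.0 0.003 0 0 0.14" --pt "0.3 0 0 0.003 0 0 0.14" --pt "0.3 0 0 0 0 0 0"

```text
time_s: 29.5
ee_pos: [0.4806, -0.1028, 0.1165]
eef_rot: [2.629, 0.091, 0.13]
force: [-3.1, 4.7, 7.7]
grip_width: 0.0335
grip_force: 25.0
```

```bash
python3 k.py
```

```text
t 29.5 seat mm [   1.2 -107.1   35.7] F seat [-0.21 -3.2   8.96] M [-0.715  0.003  0.297] w 0.0335 gf 25.0 q [-0.01  0.31  1.83 -0.59  1.1   1.71] rv [-2.000e-03 -6.000e-03 -2.961e+00]
tool F [-3.12 -0.81 -8.95] M [ 0.131 -0.704 -0.294]
```

The moment jumped to 0.37 N·m and then the pads slipped, so the knob is tight at its stop. I'll let go and back off along the normal.

move_arm --pt "0.3 0 0 -0.015 0 0 0" --pt "0.53 0 0 0 0 0 0" --pt "0.53 0 0 0 0 0 0" --pt "0.53 0 0 0 0 0 0" --pt "0.53 0 0 -0.2 0 0 0" --pt "0.53 0 0 -0.4 0 0 0" --pt "0.53 0 0 -0.5 0 0 0" --pt "0.53 0 0 -0.6 0 0 0" --pt "0.53 0 0 -0.6 0 0 0" --pt "0.53 0 0 -0.6 0 0 0" --pt "0.53 0 0 -0.4 0 0 0" --pt "0.53 0 0 -0.2 0 0 0" --pt "0.53 0 0 0 0 0 0"

```text
time_s: 30.8
ee_pos: [0.4837, -0.0151, 0.2699]
eef_rot: [2.63, 0.088, 0.132]
force: [0.0, 0.7, -0.2]
grip_width: 0.0499
grip_force: 0.0
```

```bash
python3 k.py; python3 - <<'E'
from plan import *
s=ctrl.camera("scene");b=ctrl.camera("top")
m=np.hstack([cv2.resize(b["color"][108:196,262:342],(400,440),interpolation=cv2.INTER_CUBIC),cv2.resize(s["color"][135:245,150:250],(400,440),interpolation=cv2.INTER_CUBIC)])
cv2.imwrite("pics/f1.png",m)
E
```

```text
t 30.8 seat mm [   1.8 -106.3  212.4] F seat [-0.74  0.01  0.18] M [-0.128  0.145  0.036] w 0.0499 gf 0.0 q [ 0.17  0.17  1.62 -0.51  1.48  1.66] rv [ 0.003 -0.007 -2.961]
tool F [ 0.14 -0.73 -0.17] M [ 0.165 -0.1   -0.035]
```

View pics/f1.png

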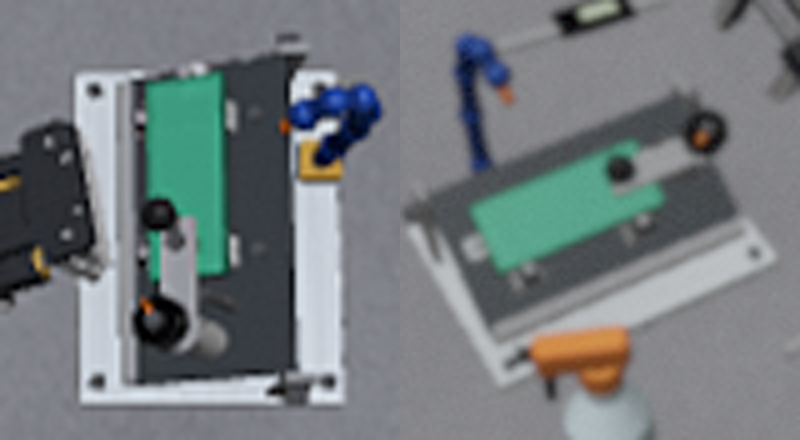

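The blank is home under the clamp, with the arm in over it. The knob's orange line has turned about 205° clockwise, from the lower right to the upper left at (148,303), which fits a full tightening. The robot is clear, so I'll hand in.

```bash
python3 -c "
from station import ctrl
print(ctrl.hand_in())"
```

```text
the job is handed in; nothing more can be done
None
```

The green blank is home in the rest against its three pins, the clamp arm is in at its stop and the knob is tight on its stop. The job was handed in at about 31 s, and no verdict came back.

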